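# Grease a press bearing through its tilted nipple

### The arm

A 6-joint arm with a two-finger parallel gripper is mounted at the origin on the work surface. World frame = base frame: x ahead of the robot, y to its left, z up, the work surface at z = 0. Lengths are in m, angles in rad, forces in N, time in s.
With the tool pointing down it reaches from about 0.375 to 0.975 m from the base axis. Payload 3.8 kg.
Tool frame: the origin (TCP) lies at the very end of the fingers, on their centre line; the grasp point (between the pads) lies 19 mm behind it; z points along the fingers, y is the line along which they close (so a half turn about z gives the same grasp; the last joint's range is limited). The gripper opens to 85 mm and grips with 20 to 120 N. Pads are 22 mm wide; open, the fingers measure 114 mm over their backs; the gripper's body (76 mm by 85 mm) begins 54 mm behind the grasp point. The pads swing forward as they close: fully open they stand 13 mm farther back than shut.
Start: joints at [-1.189, 0.264, 1.604, -0, 1.274, -0.037], TCP at [0.274, -0.617, 0.2] pointing down, gripper open.
Joint ranges: [-2.63, 2.63], [-0.94, 2.18], [0.31, 2.57], [-1.31, 4.45], [0, 2.66], [-2.55, 2.55]. Speed limits (rad/s): [2.57, 2.57, 3.14, 3.14, 3.14, 3.14].

### API

Orientations are given as a rotation vector (axis times angle).
In Python, from workcell import monitor, viewer, job gives the robot as it stands. The module is installed in compiled form; this text tells all that it offers.
- The arm moves only by the tool step_arm, never from a script. Its argument "series" is one flat list of numbers, 4 for each row, row after row: the shift along the tool's x, y, z in m, then the turn about the tool's z in rad. A call has 1 to 8 rows; each row is the pose to reach, as a shift and turn from the pose commanded when the call began, along the tool's axes at that moment; what a row does not reach only later rows make up. A row lasts 1/8 s, in which the tool goes at most 62.5 mm and 10.7 degrees, less where a joint would pass 70% of its speed; a pose out of reach is approached as far as the arm can. A call with a gripper value outside its range is refused whole. "gripper" is the opening, from 0 (shut) to 1 (fully open), set as the call begins (left out, the last holds). The fingers move at their own pace and stop on an object; "newtons" is the grip in N (left out, the last holds). Time passes only in rows, so rows that repeat a pose let the fingers close. It gives the time, the measured TCP pose, the force, the opening and the grip force at its end, in the units of the state.
- monitor.read_state(): the state, without advancing time (a new reading comes with each control period).
- viewer.read_camera(name): name is "side" or "top" or "wrist"; returns a dict with "image" (384x512x3 uint8, red, green, blue), "intrinsics" (3x3 intrinsics, pixels), "T" (4x4, takes a point from camera to world coordinates); the wrist camera has in their place "hand_eye" (4x4, takes a point from camera to tool coordinates, whose origin is the TCP and whose axes are the flange's). Camera axes: x right, y up, looking along -z (the intrinsics and any distortion apply to the point x, -y, -z); pixel columns grow to the right and rows downward; lengths in m; the calibration is good to about 2 mm. A picture is of the moment at which its call begins: read the wrist's pose just before it. There is no depth.
- job.finish_job(): hands the job in; it is judged then, once.
Trained networks look in a picture, given as the dict that the camera call returned (one of the last four; its "shot" number tells which), for a name from the list of things; names that differ only in an ending like _2 or _b are one class to them, and where a whole thing is asked for, a point or a joint stands for the part that bears it (a point fixed in the world has none). Each returns a list of dicts, best first, with "score" (0 to 1); they miss things now and then, are a little off and sometimes report something else, mostly with a low value. They report only what shows in the picture. A call takes as long as a camera call. They do not tell look-alikes from the thing itself.
- viewer.boxes_of(picture, label): "extent" ([centre column, centre row, width, height] in pixels, round what is visible of it).
- viewer.spot_point(picture, label): "point" ([column, row] in pixels: a listed point, or the origin of a listed thing).
The state is a dict: "time": time; "q": joint angles; "joint_vel": joint speeds; "joint_torque": joint torques, N m; "tool_pos": TCP position; "tcp_rot": TCP orientation; "wrist_force": force on the tool from outside, world axes, zero at the start; "torque": the same for the moment, N m; "width": opening from 0.0 (shut) to 1.0 (fully open); "grip_force": force on a finger pad.
Only numpy, scipy, OpenCV 4.12 (cv2) and the standard library are available. Lean on these libraries where they do the work, as an engineer would, in place of code of your own. Each camera call takes 0.05 s, during which the arm holds its last target. There are 200 camera calls.

### The job

Grip the orange grease coupler, slide it out of the open end of its blue parking dock, and press its steel nose squarely onto the tilted brass nipple of the green bearing until it snaps on and the nipple's red spring collar is pushed at least three quarters of the way down. Finish while still gripping the coupler and holding it pressed there against the spring; do not let go. Leave everything else on the table where it is.

Things in the scene. Friction and masses are not known exactly. Their poses are not given: they have to be found in the camera images.
- coupler_center (a point): Point on the coupler's axis mid-way along its orange grip, 90 mm from the mouth; z runs from mouth to rear (round tool: x, y arbitrary). Loose, 135 mm long, about 0.28 kg. Along z from the mouth: steel nose 30 mm across to 34 mm, neck 20 across to 46, aluminium flange 44 across to 51, orange grip 28 across to 126, black end to 135. Starts upright, mouth down, hanging by its flange in the dock.
- coupler_mouth (a point): Centre of the coupler's open mouth, the front face of its steel nose; axes as coupler_center. Inside: a funnel 24 mm wide narrows within 6 mm to a 16 mm throat, which opens at 10 mm into a 20 mm wide cavity, 31 mm deep from the mouth.
- dock: Blue dock fixed to the table, origin under its centre, z up, 100 x 70 mm, 78.5 high. Its channel runs along x, open at the -x end (x=-50 mm). The flange rests on a fork 65 mm high (neck slot 25 wide); lips 72.5 to 78.5 mm high, 34 mm apart, reaching to x=-35, stop it lifting. Coupler starts at x 0 to 18 mm, y 0; slide it to -x; it can be lifted once its axis is past x=-70 mm.
- block: Green pillow-block bearing with a steel stub shaft along y, on a plywood board 200 x 120 x 12 mm fixed to the table: origin under the board's centre, z up. Housing 76 mm across, top at 95 mm. The nipple leans towards -x on the housing's crown.
- nipple: Fixed brass nipple: origin where it leaves the housing, z along its axis outwards, leaning 0.48 rad from vertical to the block's -x; y level. Stem 13 mm across, 30 long, tip tapering to 8. Three sprung balls 22 mm out (19 mm across) resist in the coupler's throat (some 6 N) and spring out behind it: the snap, done when the collar is about 4 mm down. Slippery with grease.
- nipple_tip (a point): Centre of the nipple's tip, 30 mm out along its axis; same axes as nipple.
- collar (a joint): Red spring collar, a disc 32 mm across round the nipple's stem. Value: how far it is pushed down along the nipple, 0 (free, face 14 mm out from the nipple's origin) to 0.010 m (bottomed). Spring 1 N/mm plus 2 N preload. The rim of the coupler's mouth pushes its face, so the mouth is 14 mm less this value from the nipple's origin.
- ink_bottle: squat black ink bottle, 56 mm across, 60 mm high, standing between the task's things; bystander, leave alone
- grease_tin: yellow tin, 72 mm across, 85 mm high; bystander, leave alone
- wrench: steel wrench 160 mm long, lying flat; bystander, leave alone
- brush: brush 190 mm long, lying flat; bystander, leave alone
- mug: blue mug, 80 mm across, 92 mm high; bystander, leave alone
- pigment_jar: amber glass jar, 56 mm across, 75 mm high; bystander, leave alone
- ink_roller: hand ink roller lying flat: 80 mm black roller, wooden handle, about 165 mm long; bystander, leave alone
Things that resemble listed ones, but are neither listed nor needed, are in the scene too. What is shaped like the dock but purple is not meant.

How it is judged:
By the outcome, as a careful person would: the job done as asked, in the order asked, and still so for the second after the job is handed in, while the arm keeps its last pose, push and grip.
It also fails if it takes over 48 s, if anything falls off the work surface, if the arm or the gripper's body presses on something with over 40 N, if the wrist force passes 120 N, or if a joint passes its speed limit or range.

## Working session

There is one attempt and no reset: what is moved stays moved. The work goes in short steps, Python scripts to look and compute and a tool call to move; the robot and the scene stay as the last step left them, time stands still between calls to the robot, and variables do not carry over. Pictures are saved under pics/ and viewed, at most 10 in all, crops included, and the job is handed in when it is done.

Besides the shell and the picture viewer there is one more tool, called in YAML: its name, and indented under it one key for each argument. step_arm: Moves the arm, as the interface text tells. Its arguments: {"type":"object","properties":{"series":{"type":"array"},"gripper":{"type":"number"},"newtons":{"type":"number"}},"required":["series"]}

```bash
mkdir -p pics; cat > h.py <<'E'
import numpy as np, cv2
from scipy.spatial.transform import Rotation as R
from workcell import monitor, viewer, job
def shot(n):
    s=monitor.read_state(); p=viewer.read_camera(n)
    if 'T' in p: T=np.array(p['T'])
    else:
        W=np.eye(4);W[:3,:3]=R.from_rotvec(s['tcp_rot']).as_matrix();W[:3,3]=s['tool_pos'];T=W@np.array(p['hand_eye'])
    p['W']=T; p['K']=np.array(p['intrinsics']); return p
def ray(p,uv):
    k=np.linalg.inv(p['K'])@[uv[0],uv[1],1]; d=p['W'][:3,:3]@[k[0],-k[1],-k[2]]
    return p['W'][:3,3],d/np.linalg.norm(d)
def atz(p,uv,z):
    o,d=ray(p,uv); return o+d*(z-o[2])/d[2]
def tri(*pu):
    A=np.zeros((3,3));b=np.zeros(3)
    for p,uv in pu:
        o,d=ray(p,uv);M=np.eye(3)-np.outer(d,d);A+=M;b+=M@o
    x=np.linalg.solve(A,b); return x,[float(np.linalg.norm(np.cross(x-ray(p,uv)[0],ray(p,uv)[1]))) for p,uv in pu]
def proj(p,X):
    c=np.linalg.inv(p['W'])@np.append(X,1); k=p['K']@[c[0],-c[1],-c[2]]; return k[:2]/k[2]
def save(p,n,crop=None,s=1):
    im=p['image'][...,::-1]
    if crop: a,b,c,d=crop; im=im[b:d,a:c]
    cv2.imwrite('pics/'+n,cv2.resize(im,None,fx=s,fy=s,interpolation=cv2.INTER_CUBIC))
E
python3 - <<'E'
from h import *
np.set_printoptions(precision=4,suppress=True)
P={}
for n in('top','side'):
    p=P[n]=shot(n); print(n,p.keys(),p['W'].round(3).tolist(),p['K'].tolist())
    for l in('coupler_center','coupler_mouth','dock','block','nipple','nipple_tip'):
        print(l,[(np.round(d['point'],1).tolist(),round(d['score'],2)) for d in viewer.spot_point(p,l)])
im=np.vstack([P['top']['image'],P['side']['image']])[...,::-1]
cv2.imwrite('pics/a.png',P['top']['image'][...,::-1]);cv2.imwrite('pics/b.png',P['side']['image'][...,::-1])
print(monitor.read_state())
E
```

```text
top dict_keys(['image', 'intrinsics', 'T', 'shot', 'W', 'K']) [[0.028, 0.981, -0.19, 0.298], [-1.0, 0.027, -0.01, -0.098], [-0.005, 0.191, 0.982, 1.339], [0.0, 0.0, 0.0, 1.0]] [[437.2794486536695, 0.0, 262.8481348792658], [0.0, 437.2794486536695, 193.9542372430242], [0.0, 0.0, 1.0]]
coupler_center [([290.8, 189.6], 0.65)]
coupler_mouth [([290.8, 196.3], 0.59)]
dock [([153.0, 269.7], 0.98), ([289.6, 279.6], 0.9), ([289.8, 199.8], 0.78)]
block [([181.1, 186.5], 0.96), ([292.6, 186.0], 0.46)]
nipple [([179.7, 186.3], 0.59)]
nipple_tip [([290.0, 133.6], 0.65), ([178.9, 185.3], 0.4)]
side dict_keys(['image', 'intrinsics', 'T', 'shot', 'W', 'K']) [[-0.948, 0.197, -0.251, 0.287], [-0.319, -0.618, 0.719, 0.606], [-0.013, 0.761, 0.648, 0.746], [0.0, 0.0, 0.0, 1.0]] [[416.05944462885896, 0.0, 262.9697641078412], [0.0, 416.05944462885896, 196.78240852700068], [0.0, 0.0, 1.0]]
coupler_center [([265.4, 178.7], 0.55)]
coupler_mouth []
dock [([268.3, 212.4], 0.9), ([359.3, 231.9], 0.65), ([315.0, 377.2], 0.57), ([203.8, 287.1], 0.54)]
block [([204.6, 312.9], 0.71)]
nipple [([203.3, 281.6], 0.68)]
nipple_tip [([210.1, 274.9], 0.75)]
{'time': 0.7, 'q': array([-1.1889,  0.2639,  1.604 ,  0.    ,  1.2737, -0.0369]), 'joint_vel': array([-0.0006,  0.0014,  0.    ,  0.0013,  0.0008, -0.    ]), 'joint_torque': array([ -0.0017, -51.4848, -36.7615,  -0.0003,   0.0005,  -0.    ]), 'tool_pos': array([ 0.2745, -0.6167,  0.2002]), 'tcp_rot': array([3.0729, 0.653 , 0.    ]), 'wrist_force': array([-0.0087, -0.7076,  0.1876]), 'torque': array([ 0.0186, -0.0093, -0.0071]), 'grip_force': 0.0, 'width': 1.0017999359695913}
```

View pics/a.png

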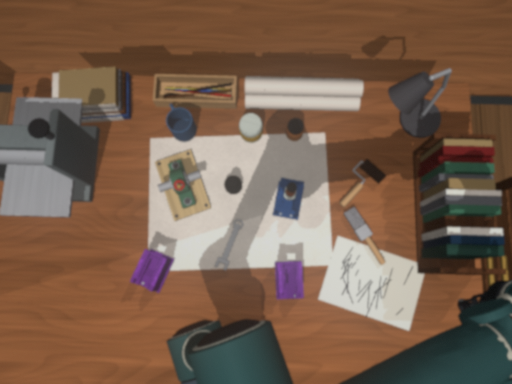

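View pics/b.png

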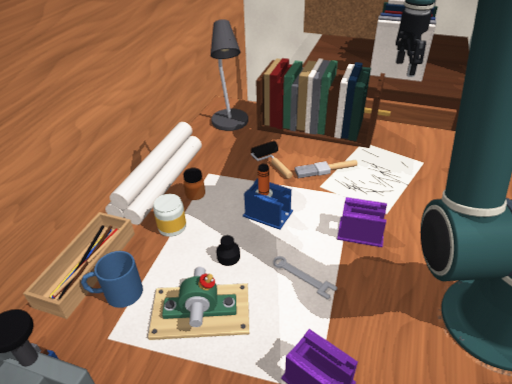

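Top view: the blue dock sits at (290,200) with the orange-gripped coupler at (290,187), and the green block at (182,186). The look-alikes are the purple docks at (152,270) and (289,280), which are not meant. The side view shows the coupler at (264,180), blue dock (268,205), nipple with red collar (207,281).

```bash
python3 - <<'E'
from h import *
np.set_printoptions(precision=4,suppress=True)
t=shot('top');s=shot('side')
print('cc',tri((t,(290.8,189.6)),(s,(265.4,178.7))))
print('dock',atz(t,(289.8,199.8),0),atz(s,(268.3,212.4),0))
print('block',atz(t,(181.1,186.5),0),atz(s,(204.6,312.9),0))
print('tip',tri((t,(178.9,185.3)),(s,(210.1,274.9))))
save(s,'c.png',(120,140,320,360),3)
save(t,'d.png',(140,130,330,300),4)
q=monitor.read_state(); print(R.from_rotvec(q['tcp_rot']).as_matrix())
w=shot('wrist'); print(w['hand_eye'],w['K'])
E
```

```text
cc (array([ 0.55  , -0.1648,  0.1122]), [0.0013673110295766356, 0.0013673110295766959])
dock [ 0.542  -0.1681  0.    ] [ 0.5419 -0.1656  0.    ]
block [0.575  0.1728 0.    ] [0.5725 0.1697 0.    ]
tip (array([0.5543, 0.156 , 0.115 ]), [0.000252549551910401, 0.0002525495519103117])
[[ 0.9136  0.4067  0.    ]
 [ 0.4067 -0.9136 -0.0001]
 [-0.      0.0001 -1.    ]]
[[ 0.0007  0.9529  0.3033  0.0781]
 [ 1.     -0.0009  0.0006 -0.0008]
 [ 0.0009  0.3033 -0.9529 -0.1736]
 [ 0.      0.      0.      1.    ]] [[313.4506   0.     256.7308]
 [  0.     313.4506 196.0043]
 [  0.       0.       1.    ]]
```

View pics/c.png

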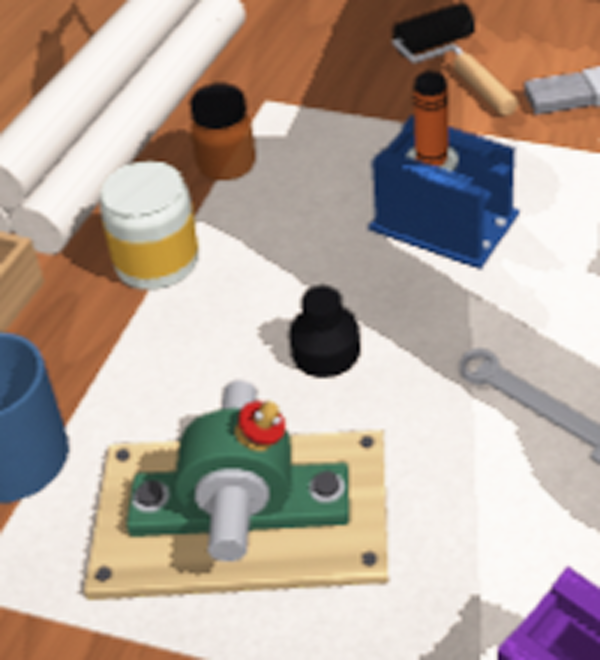

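View pics/d.png

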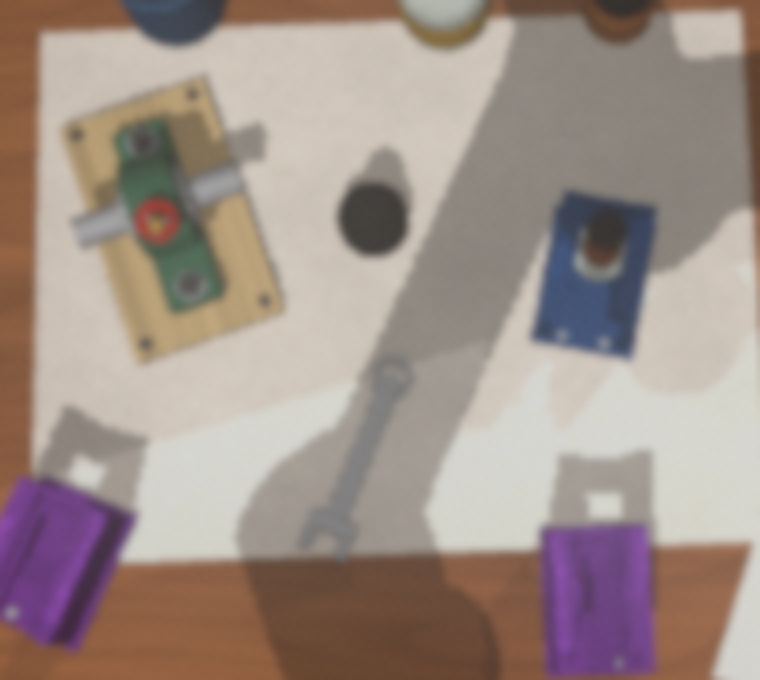

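```bash
cat >> h.py <<'E'
np.set_printoptions(precision=4,suppress=True)
def rel(X):
    s=monitor.read_state(); return R.from_rotvec(s['tcp_rot']).as_matrix().T@(np.array(X)-s['tool_pos'])
E
python3 - <<'E'
from h import *
t=shot('top')
f=lambda L,z:np.array([atz(t,(140+u/4,130+v/4),z)[:2] for u,v in L])
b=f([(205,75),(65,125),(145,362),(283,310)],.012);d=f([(567,192),(655,205),(630,355),(533,338)],.04)
for c in(b,d):
    m=(c[0]+c[1]-c[2]-c[3])/2; print(c.mean(0),m,np.arctan2(m[1],m[0]))
print('books',atz(t,(415,280),.2),atz(t,(415,140),.2))
print(rel([.52,-.175,.26]))
E
```

```text
[0.5804 0.1633] [0.1856 0.0732] 0.3756231069852424
[ 0.5403 -0.1637] [ 0.1142 -0.0203] -0.1762930898406235
books [ 0.3066 -0.4802  0.2   ] [ 0.6798 -0.4943  0.2   ]
[ 0.4039 -0.3037 -0.0598]
```

step_arm:
  series: [0,0,-0.06,0,0,0,-0.12,0,0.03,-0.03,-0.16,0,0.08,-0.06,-0.16,0,0.13,-0.09,-0.16,0,0.18,-0.13,-0.16,0,0.23,-0.17,-0.16,0,0.28,-0.21,-0.14,0]

```text
time: 1.9
tool_pos: [0.4431, -0.3161, 0.3443]
tcp_rot: [3.07, 0.652, 0.005]
wrist_force: [0.1, -0.7, -0.5]
width: 1.005
grip_force: 0.0
```

step_arm:
  series: [0.05,-0.035,0.02,0,0.1,-0.07,0.05,0,0.125,-0.095,0.08,0,0.125,-0.095,0.08,0,0.125,-0.095,0.08,0]

```text
time: 2.52
tool_pos: [0.5173, -0.18, 0.2628]
tcp_rot: [3.072, 0.654, 0.0]
wrist_force: [-0.9, -0.8, 0.4]
width: 1.0
grip_force: 0.0
```

```bash
python3 - <<'E'
from h import *
print(monitor.read_state()['tool_pos'])
w=shot('wrist')
for l in('coupler_center','coupler_mouth','dock'):
    print(l,[(np.round(d['point'],1).tolist(),round(d['score'],2)) for d in viewer.spot_point(w,l)])
for l in('coupler_center','dock'): print(l,[(np.round(d['extent'],1).tolist(),round(d['score'],2)) for d in viewer.boxes_of(w,l)])
print('pred',proj(w,[.55,-.165,.109]),proj(w,[.55,-.165,.154]))
save(w,'e.png')
E
```

```text
[ 0.5173 -0.18    0.2628]
coupler_center [([258.1, 133.4], 0.83)]
coupler_mouth []
dock [([253.2, 134.4], 0.66), ([193.4, 276.6], 0.65)]
coupler_center [([259.6, 132.8, 37.8, 42.3], 0.85), ([38.4, 40.6, 73.4, 76.2], 0.23)]
dock [([252.9, 139.2, 99.4, 111.2], 0.9), ([192.7, 291.9, 79.8, 103.7], 0.61)]
pred [257.2097 138.9105] [257.2811 145.4039]
```

View pics/e.png

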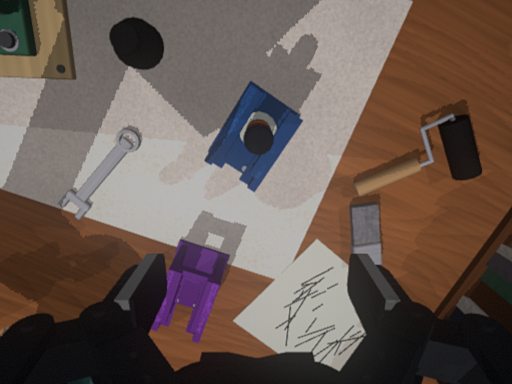

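The wrist view shows the blue dock at (253,137), with the coupler's black end at (258,137). The channel opens down-left, towards the robot. A purple dock is at (195,290).

```bash
python3 - <<'E'
from h import *
w=shot('wrist')
a=atz(w,(258.3,137),.154);print(a, atz(w,(258.1,133.4),.109),rel([a[0],a[1],.092]))
im=cv2.cvtColor(w['image'],cv2.COLOR_RGB2HSV); m=cv2.inRange(im,(105,120,40),(122,255,255)); m[:70]=0;m[200:]=0
n,l,st,c=cv2.connectedComponentsWithStats(m); i=1+st[1:,4].argmax(); print(st[i],c[i])
pts=cv2.findNonZero((l==i).astype('uint8')); bx=cv2.boxPoints(cv2.minAreaRect(pts));print(bx,[atz(w,p,.05)[:2] for p in bx])
E
```

```text
[ 0.5573 -0.1638  0.154 ] [ 0.5557 -0.1645  0.109 ] [0.0434 0.0006 0.1712]
[ 211   82   90  109 3687] [254.0054 133.9146]
[[199.8987 154.3598]
 [249.3983  81.4131]
 [302.5616 117.4882]
 [253.062  190.4349]] [array([ 0.497 , -0.1118]), array([ 0.6001, -0.1339]), array([ 0.5887, -0.2085]), array([ 0.481, -0.191])]
```

step_arm:
  series: [0.043,0.001,0.03,0.04,0.043,0.001,0.08,0.07,0.043,0.001,0.12,0.07,0.043,0.001,0.15,0.07,0.043,0.001,0.171,0.07,0.043,0.001,0.171,0.07,0.043,0.001,0.171,0.07]

```text
time: 3.75
tool_pos: [0.5576, -0.1637, 0.0925]
tcp_rot: [3.093, 0.544, 0.002]
wrist_force: [-0.3, -0.0, 0.4]
width: 0.995
grip_force: 0.0
```

step_arm:
  series: [0,0,0,0,0,0,0,0,0,0,0,0,0,0,0,0,0,0,0,0,0,0,0,0]
  gripper: 0
  newtons: 50

```text
time: 4.5
tool_pos: [0.5574, -0.1635, 0.092]
tcp_rot: [3.093, 0.545, 0.002]
wrist_force: [-0.0, -1.5, 5.0]
width: 0.309
grip_force: 49.2
```

```bash
python3 - <<'E'
from h import *
s=monitor.read_state();print(s)
w=shot('wrist'); save(w,'f.png')
M=R.from_rotvec(s['tcp_rot']).as_matrix(); print(M, M.T@(0.1*np.array([-.983,.186,0])))
print([(np.round(d['point'],1).tolist(),round(d['score'],2)) for d in viewer.spot_point(w,'nipple_tip')])
E
```

```text
{'time': 4.5, 'q': array([-0.328 ,  0.1778,  1.9178, -0.0002,  1.0447,  0.8941]), 'joint_vel': array([-0.0009, -0.0016, -0.0018, -0.0012,  0.0012,  0.0018]), 'joint_torque': array([  0.5574, -40.4623, -30.9298,   0.257 ,  -0.0946,   0.0105]), 'tool_pos': array([ 0.5574, -0.1635,  0.092 ]), 'tcp_rot': array([3.0932, 0.545 , 0.0016]), 'wrist_force': array([-0.0468, -1.5122,  4.983 ]), 'torque': array([-0.1056,  0.1127, -0.0078]), 'grip_force': 49.166474025696516, 'width': 0.3088889726155637}
[[ 0.9398  0.3418  0.0012]
 [ 0.3418 -0.9398 -0.0006]
 [ 0.0009  0.0009 -1.    ]] [-0.086  -0.0511 -0.0001]
[]
```

View pics/f.png

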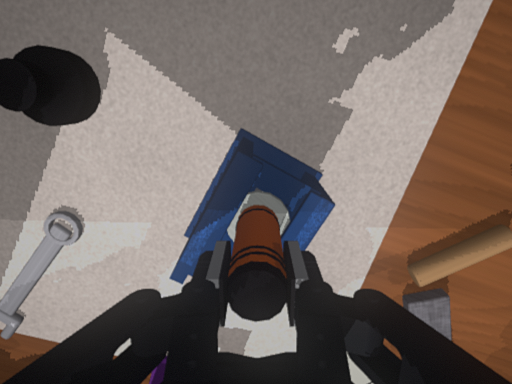

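The picture shows the coupler's orange grip held between the pads at (258,250), flange still in the blue dock. Sliding out.

step_arm:
  series: [0,0,-0.001,0,-0.009,-0.005,-0.001,0,-0.017,-0.01,-0.001,0,-0.026,-0.015,-0.001,0,-0.034,-0.02,-0.001,0,-0.043,-0.026,-0.001,0]

```text
time: 5.35
tool_pos: [0.5064, -0.1531, 0.0921]
tcp_rot: [-3.094, -0.545, 0.001]
wrist_force: [1.7, -1.0, -0.4]
width: 0.307
grip_force: 49.4
```

step_arm:
  series: [-0.013,-0.008,0,0,-0.026,-0.015,0,0,-0.039,-0.023,0,0,-0.052,-0.031,0,0,-0.056,-0.033,0,0,-0.056,-0.033,0,0]

```text
time: 6.1
tool_pos: [0.4435, -0.1416, 0.0925]
tcp_rot: [3.094, 0.545, 0.001]
wrist_force: [0.3, -0.2, -1.7]
width: 0.309
grip_force: 49.3
```

```bash
python3 - <<'E'
from h import *
s=monitor.read_state();print(s['tool_pos'],s['wrist_force'])
w=shot('wrist'); save(w,'g0.png')
# via above nipple: vantage
print(rel([.52,.10,.25]))
E
```

```text
[ 0.4435 -0.1416  0.0925] [ 0.2513 -0.2499 -1.6531]
[ 0.1541 -0.2011 -0.1574]
```

step_arm:
  series: [0,0,-0.06,0,0,0,-0.12,0,0.02,-0.03,-0.158,0,0.06,-0.075,-0.158,0,0.09,-0.12,-0.158,0,0.12,-0.165,-0.158,0,0.14,-0.21,-0.158,0,0.145,-0.24,-0.158,0]

```text
time: 7.15
tool_pos: [0.4987, 0.1362, 0.2503]
tcp_rot: [-3.093, -0.548, -0.001]
wrist_force: [-0.7, -0.7, -2.7]
width: 0.311
grip_force: 50.3
```

step_arm:
  series: [0,0,0,0,0,0,0,0]

```text
time: 7.4
tool_pos: [0.4982, 0.1334, 0.2502]
tcp_rot: [3.093, 0.546, -0.0]
wrist_force: [0.9, -1.0, -2.6]
width: 0.306
grip_force: 50.3
```

```bash
python3 - <<'E'
from h import *
s=monitor.read_state();print(s['tool_pos'],s['wrist_force'])
w=shot('wrist'); t=shot('top');sd=shot('side')
for p in(w,sd,t):
  for l in('nipple_tip','nipple','block','collar','coupler_mouth','coupler_center'):
    print(l,[(np.round(d['point'],1).tolist(),round(d['score'],2)) for d in viewer.spot_point(p,l)] if l!='collar' else [np.round(d['extent'],1).tolist() for d in viewer.boxes_of(p,l)])
print(proj(w,[.5543,.156,.115]))
save(w,'g.png')
E
```

```text
[0.4982 0.1334 0.2502] [ 0.8981 -0.9827 -2.6062]
nipple_tip [([254.4, 120.1], 0.81)]
nipple [([253.1, 100.5], 0.88)]
block [([253.1, 87.9], 0.89)]
collar [[254.4, 106.3, 32.9, 26.3]]
coupler_mouth [([259.0, 201.0], 0.67)]
coupler_center [([257.3, 252.6], 0.9), ([255.2, 100.7], 0.44)]
nipple_tip [([211.7, 274.8], 0.77)]
nipple [([204.6, 282.8], 0.79)]
block [([202.5, 313.1], 0.57), ([208.7, 276.9], 0.53)]
collar [[207.2, 279.1, 16.9, 13.1]]
coupler_mouth [([210.2, 275.0], 0.73), ([245.2, 250.6], 0.57)]
coupler_center [([242.1, 216.2], 0.87), ([245.7, 249.0], 0.25)]
nipple_tip []
nipple []
block [([181.8, 181.5], 0.62)]
collar [[361.9, 180.8, 45.4, 48.7]]
coupler_mouth [([186.0, 203.7], 0.76)]
coupler_center [([175.1, 196.2], 0.64)]
[255.5785 115.5549]
```

View pics/g.png

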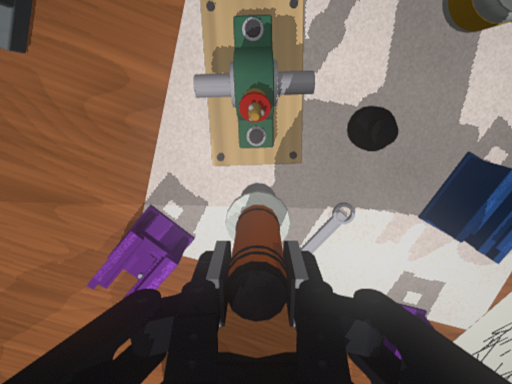

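The wrist view shows the nipple tip at (255,118) and red collar at (254,106), with the coupler below at (258,215). The board is nearly aligned with the tool's x.

```bash
python3 - <<'E'
from h import *
w=shot('wrist');sd=shot('side')
L=[(210,5),(293,3),(296.5,155),(221,157)]
c=np.array([atz(w,p,.013)[:2] for p in L]); m=(c[0]+c[1]-c[2]-c[3])/2; n=(c[0]-c[1]+c[3]-c[2])/2
print(c,c.mean(0),m,np.arctan2(m[1],m[0]),np.arctan2(-n[0],n[1]),np.linalg.norm(m),np.linalg.norm(n))
tip=tri((w,(254.4,119)),(sd,(211.2,274.8)));org=tri((w,(253.1,100.5)),(sd,(204.6,282.3)))
print(tip,org); v=tip[0]-org[0];print(np.linalg.norm(v),np.arctan2(-v[1],-v[0]))
print('coupler',tri((w,(257.3,252.6)),(sd,(242.1,216.2))), 'mouth',tri((w,(259,201)),(sd,(245.2,250.6))))
print('reltip',rel(tip[0]))
M=R.from_rotvec(monitor.read_state()['tcp_rot']).as_matrix();print(M)
E
```

```text
[[0.6465 0.2463]
 [0.6811 0.1572]
 [0.5193 0.0867]
 [0.4826 0.1796]] [0.5824 0.1674] [0.1628 0.0686] 0.39878393098666604 0.37359067177241967 0.1767101837396507 0.0977274619965016
(array([0.551 , 0.1565, 0.1171]), [0.000334226962335151, 0.0003342269623351196]) (array([0.5653, 0.163 , 0.0962]), [0.0006270641344208347, 0.0006270641344209934])
0.02620720901506757 0.4265111942078627
coupler (array([0.4911, 0.1313, 0.2645]), [0.0008564743042057417, 0.0008564743042057453]) mouth (array([0.4914, 0.1294, 0.1756]), [0.0021930454713007005, 0.002193045471300615])
reltip [ 0.0578 -0.0034  0.1332]
[[ 0.9398  0.3419 -0.    ]
 [ 0.3419 -0.9398 -0.0001]
 [-0.0001  0.     -1.    ]]
```

```bash
python3 - <<'E'
from h import *
w=shot('wrist');s=monitor.read_state();M=R.from_rotvec(s['tcp_rot']).as_matrix()
for x in(0,-.004,-.008):
    f=lambda z:proj(w,M@[x,0,z]+s['tool_pos'])
    print(x,'rear',f(-.064),'grip/black',f(-.055),'flange top',f(.020),'mouth',f(.071))
im=w['image'].astype(int); 
# flange ellipse (light) and black/orange boundary along column 258
print([(r,im[r,258].tolist()) for r in range(176,330,5)])
g=im.min(2); print([(c,im[222,c].tolist()) for c in range(220,300,4)])
E
```

```text
0 rear [258.7698 296.604 ] grip/black [258.6601 284.0328] flange top [258.0974 219.551 ] mouth [257.8937 196.2055]
-0.004 rear [258.7434 304.8963] grip/black [258.6363 291.9201] flange top [258.085  225.1202] mouth [257.8846 200.8354]
-0.008 rear [258.7174 313.0345] grip/black [258.6129 299.6699] flange top [258.0727 230.6251] mouth [257.8756 205.422 ]
[(176, [216, 205, 197]), (181, [220, 208, 200]), (186, [96, 94, 94]), (191, [111, 111, 107]), (196, [149, 150, 144]), (201, [148, 148, 144]), (206, [114, 68, 49]), (211, [115, 69, 50]), (216, [112, 67, 49]), (221, [112, 67, 47]), (226, [112, 65, 46]), (231, [110, 62, 43]), (236, [111, 63, 44]), (241, [109, 61, 40]), (246, [37, 36, 37]), (251, [70, 45, 36]), (256, [109, 58, 35]), (261, [73, 43, 33]), (266, [34, 31, 30]), (271, [37, 33, 35]), (276, [39, 34, 37]), (281, [36, 33, 35]), (286, [35, 31, 32]), (291, [32, 28, 30]), (296, [30, 27, 28]), (301, [31, 26, 29]), (306, [30, 26, 29]), (311, [33, 28, 31]), (316, [29, 24, 26]), (321, [82, 53, 34]), (326, [99, 62, 38])]
[(220, [219, 217, 216]), (224, [219, 217, 218]), (228, [190, 193, 187]), (232, [193, 196, 191]), (236, [145, 149, 146]), (240, [103, 66, 51]), (244, [104, 66, 49]), (248, [107, 66, 49]), (252, [109, 66, 47]), (256, [111, 65, 48]), (260, [113, 67, 47]), (264, [113, 65, 46]), (268, [112, 65, 45]), (272, [111, 64, 45]), (276, [108, 62, 40]), (280, [146, 148, 144]), (284, [203, 206, 199]), (288, [209, 211, 205]), (292, [165, 155, 149]), (296, [164, 155, 150])]
```

```bash
python3 -c "
import cv2;i=cv2.imread('pics/g.png')[170:330,195:325];cv2.imwrite('pics/g2.png',cv2.resize(i,None,fx=4,fy=3.7,interpolation=2))"
```

```text
(no output)
```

View pics/g2.png

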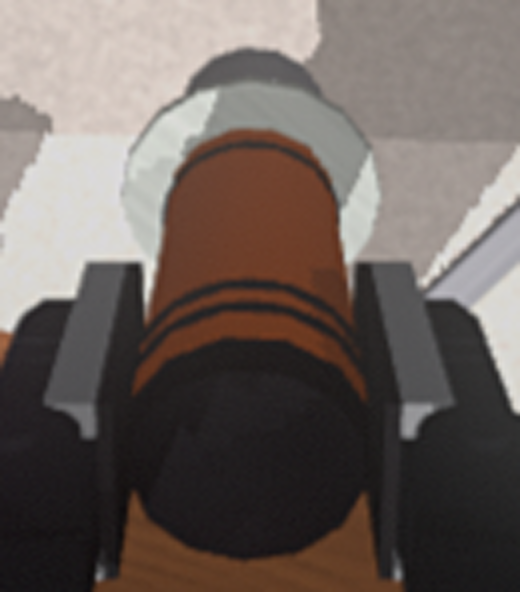

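step_arm:
  series: [0.025,-0.0015,0,-0.015,0.05,-0.003,0.01,-0.03,0.058,-0.0034,0.03,-0.03,0.058,-0.0034,0.05,-0.03,0.058,-0.0034,0.056,-0.03,0.058,-0.0034,0.056,-0.03,0.058,-0.0034,0.056,-0.03]

```text
time: 9.48
tool_pos: [0.5514, 0.1566, 0.1952]
tcp_rot: [-3.085, -0.591, -0.002]
wrist_force: [-0.3, -0.9, -2.8]
width: 0.313
grip_force: 50.4
```

```bash
python3 - <<'E'
from h import *
s=monitor.read_state();print(s['tool_pos'],s['wrist_force'],s['torque'])
sd=shot('side');w=shot('wrist')
print('pred mouth side',proj(sd,[*s['tool_pos'][:2],s['tool_pos'][2]-.071]),'tip',proj(sd,[.5520,.1562,.1173]))
im=np.hstack([cv2.resize(sd['image'][215:305,150:270],None,fx=4,fy=4,interpolation=2),cv2.resize(w['image'][100:280,205:305],None,fx=2,fy=2,interpolation=2)]) if 1 else 0
cv2.imwrite('pics/h.png',im[...,::-1])
E
```

```text
[0.5514 0.1566 0.1952] [-0.3333 -0.8942 -2.8065] [-0.0112 -0.0235  0.0017]
pred mouth side [210.7884 272.3524] tip [210.932  274.4535]
```

View pics/h.png

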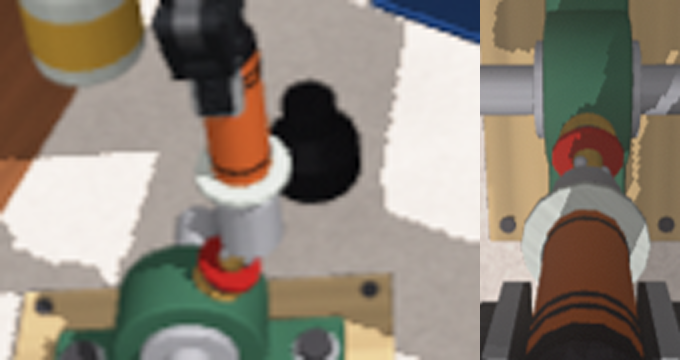

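The side crop shows the steel nose just over the red collar and tip at about (211,275) in the full image. In the wrist crop, nose and collar are lined up on the same column. Lowering gently next.

step_arm:
  series: [0,0,0.003,0,0,0,0.006,0,0,0,0.009,0,0,0,0.009,0]

```text
time: 10.07
tool_pos: [0.5525, 0.157, 0.1871]
tcp_rot: [-3.085, -0.591, -0.005]
wrist_force: [-1.2, 0.7, 3.3]
width: 0.308
grip_force: 51.2
```

step_arm:
  series: [0,0,0,0,-0.003,0,0,0,-0.006,0,0.0003,0,-0.01,0,0.0006,0,-0.014,0,0.001,0,-0.014,0,0.001,0]
  newtons: 25

```text
time: 10.82
tool_pos: [0.538, 0.1511, 0.1847]
tcp_rot: [3.085, 0.591, 0.0]
wrist_force: [2.1, -0.9, 6.8]
width: 0.307
grip_force: 51.2
```

```bash
cat > ax.py <<'E'
from h import *
# coupler axis tilt from wrist picture: fit tool-frame tilt th (about y) & offsets by rear disc & flange
s=monitor.read_state();print(s['tool_pos'],s['wrist_force'],s['torque'],s['time'])
w=shot('wrist');sd=shot('side');M=R.from_rotvec(s['tcp_rot']).as_matrix()
for th in(0,.15,.3,.45):
    f=lambda d:proj(w,M@[-np.sin(th)*d,0,-.019-np.cos(th)*d]+s['tool_pos']).round(1)
    print(th,'rear',f(.045),'ctr',f(0),'flange',f(-.039))
im=w['image'].astype(int);c=258
print('orange/black col:',''.join('O' if p[0]>p[2]*1.8 and p[0]>60 else 'R' if p[0]>150 and p[1]<60 else 'k' if p.sum()<140 else 'w' if p.min()>130 else '.' for p in im[100:384,c]))
for n,p in(('w',w),('s',sd)):
  for l in('coupler_center','coupler_mouth','nipple_tip','nipple'): print(n,l,[(np.round(d['point'],1).tolist(),round(d['score'],2)) for d in viewer.spot_point(p,l)])
cv2.imwrite('pics/last.png',np.hstack([cv2.resize(sd['image'][215:305,150:270],None,fx=3.4,fy=4,interpolation=2),cv2.resize(w['image'][100:320,165:345],None,fx=2,fy=360/220,interpolation=2)])[...,::-1])
E
python3 ax.py
```

```text
[0.538  0.1511 0.1847] [ 2.1017 -0.8545  6.7963] [-0.0061 -0.5415 -0.0033] 10.825
0 rear [258.7 296.7] ctr [258.3 246.4] flange [258.1 219.6]
0.15 rear [258.7 309.8] ctr [258.3 246.4] flange [258.1 211.6]
0.3 rear [258.6 320.4] ctr [258.3 246.4] flange [258.1 204.1]
0.45 rear [258.5 328.4] ctr [258.3 246.4] flange [258.1 197.1]
orange/black col: ..........................................OOOOOOOOOOOOOOOOOOOOO.............................OOOOOkOOOOOOOOOOOOOOOOOOOOOOOOOOOOOOOOOOOOOOOOOOOOOOkkkOOOOOkkkOOOOOOOOOkkkkkkkkkkkkkkkkkkkkkkkkkkkkkkkkkkkkkkkkkkkkkkkkkkkkkkk..wwwwwwww.OOOOOOOOOOOOOOOOOOOOOOOOOOOOkkkkkkkkkkkkkkkkkkkkkkkkkk
w coupler_center [([256.5, 244.4], 0.65)]
w coupler_mouth [([260.1, 179.6], 0.64)]
w nipple_tip [([258.7, 182.7], 0.72)]
w nipple [([258.6, 155.8], 0.63), ([259.6, 125.9], 0.27)]
s coupler_center [([218.5, 246.8], 0.56)]
s coupler_mouth [([216.3, 275.6], 0.57)]
s nipple_tip [([171.9, 224.8], 0.64), ([206.4, 275.2], 0.6)]
s nipple [([204.9, 284.9], 0.62)]
```

step_arm:
  series: [0,0,0,0,-0.005,0,0.001,0,-0.01,0,0.0024,0,-0.015,0,0.004,0,-0.02,0,0.006,0,-0.024,0,0.0078,0,-0.028,0,0.0095,0,-0.028,0,0.0095,0]
  gripper: 0
  newtons: 30

```text
time: 12.32
tool_pos: [0.5116, 0.1409, 0.1742]
tcp_rot: [-3.085, -0.591, 0.002]
wrist_force: [2.7, 2.3, -0.2]
width: 0.311
grip_force: 51.3
```

```bash
python3 ax.py
```

```text
[0.5116 0.1409 0.1742] [ 2.6612  2.279  -0.1666] [ 0.2796 -0.6119 -0.0297] 12.325
0 rear [258.7 296.7] ctr [258.3 246.4] flange [258.1 219.6]
0.15 rear [258.7 309.8] ctr [258.3 246.4] flange [258.1 211.6]
0.3 rear [258.6 320.4] ctr [258.3 246.4] flange [258.1 204.1]
0.45 rear [258.5 328.4] ctr [258.3 246.4] flange [258.1 197.1]
orange/black col: .......OOOOOOOOOOOOOOOOOOO..........................................OOOOOOOkkOOOOOOOOOOOOOOOOOOOOOOOOOOOOOOOOOOOOOOOOOOOOOOOOOOOOOOOOOOOOOOOOOOkkkOOOOOOOkkkOOOOOOOOOOOOOkkkkkkkkkkkkkkkkkkkkkkkkkkkkkkkkkkkkkkkkkkkkk..w.OOOOOOOOOOOOOOOOOOOOOOOOOOOOOOOOOOOOOOOOkkkkkkkkkkkkkkkkkkkkkkkkkk
w coupler_center [([258.0, 229.8], 0.8)]
w coupler_mouth [([256.9, 138.7], 0.92)]
w nipple_tip []
w nipple [([259.3, 121.0], 0.69), ([392.8, 147.5], 0.3)]
s coupler_center [([226.4, 247.2], 0.67), ([227.6, 256.5], 0.44)]
s coupler_mouth [([213.6, 274.9], 0.86)]
s nipple_tip [([209.0, 274.4], 0.67)]
s nipple [([203.2, 283.1], 0.55)]
```

View pics/last.png

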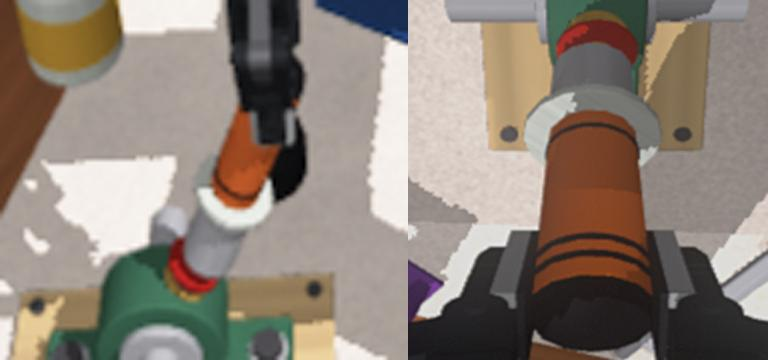

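The side crop shows the coupler leaning along the nipple, its nose against the red collar area. The wrist crop shows the nose seated over the tip. Next is pushing along the axis.

step_arm:
  series: [0.0012,-0.0005,0.002,0,0.0025,-0.0008,0.004,0,0.0037,-0.0008,0.006,0,0.005,-0.0008,0.008,0,0.006,-0.0008,0.01,0,0.006,-0.0008,0.01,0]

```text
time: 13.58
tool_pos: [0.518, 0.1434, 0.1644]
tcp_rot: [3.084, 0.591, 0.001]
wrist_force: [3.6, -2.4, -3.3]
width: 0.308
grip_force: 51.0
```

step_arm:
  series: [0.0012,0,0.002,0,0.0022,0,0.004,0,0.0032,0,0.006,0,0.0032,0,0.006,0]

```text
time: 14.08
tool_pos: [0.5206, 0.1445, 0.1598]
tcp_rot: [3.084, 0.591, -0.0]
wrist_force: [0.1, -6.0, 7.7]
width: 0.311
grip_force: 52.1
```

```bash
python3 ax.py | grep -v point
```

```text
[0.5206 0.1445 0.1598] [ 0.0692 -6.013   7.6922] [-1.0453 -0.3306 -0.2338] 14.075
0 rear [258.7 296.7] ctr [258.3 246.4] flange [258.1 219.6]
0.15 rear [258.7 309.8] ctr [258.3 246.4] flange [258.1 211.6]
0.3 rear [258.6 320.4] ctr [258.3 246.4] flange [258.1 204.1]
0.45 rear [258.5 328.4] ctr [258.3 246.4] flange [258.1 197.1]
orange/black col: .....................OOOOOO.........................................OOOOOOOOk.OOOOOOOOOOOOOOOOOOOOOOOOOOOOOOOOOOOOOOOOOOOOOOOOOOOOOOOOOOOOOOOOOkkkOOOOOOOkkkOOOOOOOOOOOOOkkkkkkkkkkkkkkkkkkkkkkkkkkkkkkkkkkkkkkkkkkkkk..wwwwwwwwwwwwwww.OOOOOOOOOOOOOOOOOOOOOOOOOOkkkkkkkkkkkkkkkkkkkkkkkkkk
w coupler_center [([257.1, 230.3], 0.72)]
w coupler_mouth [([259.7, 143.3], 0.68)]
w nipple_tip []
w nipple [([260.2, 139.0], 0.83)]
s coupler_center [([221.7, 251.8], 0.6)]
s coupler_mouth [([207.9, 280.9], 0.81)]
s nipple_tip [([210.2, 274.9], 0.55), ([220.7, 250.0], 0.25)]
s nipple [([266.3, 155.0], 0.69), ([204.5, 284.2], 0.6)]
```

step_arm:
  series: [0,0.001,0,0,0.0005,0.0013,0.001,0,0.0012,0.0013,0.0025,0,0.002,0.0013,0.004,0,0.002,0.0013,0.004,0]

```text
time: 15.2
tool_pos: [0.5222, 0.1446, 0.1582]
tcp_rot: [3.085, 0.592, -0.002]
wrist_force: [-8.5, -5.2, 18.7]
width: 0.312
grip_force: 53.3
```

```bash
python3 ax.py | grep -v point|head -1
```

```text
[0.5222 0.1446 0.1582] [-8.4803 -5.2382 18.6668] [-0.8279  1.0652 -0.0386] 15.2
```

```bash
cat > fit.py <<'E'
from h import *
from scipy.optimize import brentq,least_squares
def prof(im):
    g=im[:,254:262].astype(float).mean(1); o=g[:,0]-g[:,2]  # orange-ness
    return o
def rings(im,lo,hi):
    o=prof(im); r=[]
    for i in range(lo,hi):
        if o[i]<35 and o[i]<=o[i-1] and o[i]<o[i+1]: r.append((i,round(o[i])))
    return r
s=monitor.read_state();w=shot('wrist');sd=shot('side')
for n in('g','cur'):
    im=cv2.imread('pics/g.png')[...,::-1] if n=='g' else w['image']
    o=prof(im); print(n,' '.join(str(int(x)) for x in o[155:290]))
E
python3 fit.py
```

```text
g 71 72 71 72 72 72 71 73 72 43 19 19 20 20 19 20 20 20 20 20 20 20 19 17 18 20 20 16 7 1 1 1 1 2 1 2 3 3 3 3 3 3 3 3 3 3 3 1 1 17 53 65 53 23 11 44 64 63 63 62 63 63 63 63 63 64 64 64 64 64 65 65 65 65 65 65 66 66 67 66 66 67 67 67 68 68 68 69 70 67 40 2 4 46 73 67 38 2 2 41 70 74 73 73 74 71 44 5 2 4 4 4 3 4 4 3 2 2 2 2 2 1 2 1 1 1 1 1 2 1 1 1 2 2 1
cur 3 3 3 3 3 3 4 3 4 3 3 2 7 41 83 84 82 82 83 84 58 11 10 58 84 84 81 81 82 82 81 81 82 82 81 82 82 82 82 81 82 82 82 82 82 82 82 82 82 82 82 82 83 82 82 82 83 83 82 82 82 83 83 83 83 83 83 83 83 83 83 83 83 83 84 84 84 84 84 84 84 84 84 85 85 86 74 38 9 6 15 61 88 86 86 96 96 59 9 4 8 49 91 104 103 102 102 102 102 102 104 109 90 40 5 5 6 7 6 6 6 6 6 6 5 6 5 4 3 4 3 3 2 3 3
```

```bash
cat > fit2.py <<'E'
from h import *
from scipy.optimize import brentq,least_squares
w=shot('wrist');He=np.array(w['hand_eye']);s=monitor.read_state()
w['W']=He   # work in tool frame
def row(d,th,sx,sa):
    a=np.array([-np.sin(th),0,-np.cos(th)]);p=np.array([np.cos(th),0,-np.sin(th)])
    return proj(w,np.array([sx,0,-.019])+a*(d+sa)+p*.014)[1]
g=[204.7,208.6,246.5,252.5,261.5]
d=[brentq(lambda d:row(d,0,0,0)-r,-.06,.06) for r in g]; print('d (expect first -.039, last .036)',np.array(d))
def fit(c):
    f=least_squares(lambda v:[row(dd,v[0],v[1]/1e3,v[2]/1e3)-r for dd,r in zip(d,c)],[.4,0,0]); return f.x,f.fun
import sys
c=eval(sys.argv[1]); x,r=fit(c);print('tilt',x[0],'sx,sa mm',x[1:],r)
f=least_squares(lambda v:[row(dd,v[0],0,v[1]/1e3)-r for dd,r in zip(d,c)],[.4,0]);x2=f.x;print('fixed sx',f.x,f.fun)
M=R.from_rotvec(s['tcp_rot']).as_matrix()
for v in((x[0],x[1],x[2]),(x2[0],0,x2[1])):
    a=np.array([-np.sin(v[0]),0,-np.cos(v[0])])
    m=M@(np.array([v[1]/1e3,0,-.019])+a*(v[2]/1e3-.09))+s['tool_pos']
    u=np.array([-.4618*np.cos(.38),-.4618*np.sin(.38),.887]);o=np.array([.552,.1562,.1173])-.03*u
    print('mouth',m,'along',(m-o)@u,'lateral',m-o-u*((m-o)@u))
E
python3 fit2.py "[168.2,176.4,243.8,253.8,268.3]"
```

```text
d (expect first -.039, last .036) [-0.029  -0.0219  0.0278  0.0334  0.0411]
tilt 0.4534681149007432 sx,sa mm [  6.2913 -11.5585] [ 0.2857 -0.3436  0.1266  0.0063 -0.075 ]
fixed sx [  0.4988 -19.4551] [ 0.1795 -0.2779  0.3738  0.0806 -0.342 ]
mouth [0.5693 0.1634 0.0858] along -0.006547192669651889 lateral [0.0016 0.0009 0.001 ]
mouth [0.5707 0.164  0.081 ] along -0.011554458063769497 lateral [0.0009 0.0006 0.0006]
```

step_arm:
  series: [0,0,0,0,0,0,0,0,0.0007,0.0003,0.001,0,0.001,0.0003,0.002,0,0.0015,0.0003,0.003,0,0.0015,0.0003,0.003,0]
  gripper: 0
  newtons: 90

```text
time: 16.6
tool_pos: [0.5232, 0.1448, 0.1583]
tcp_rot: [3.085, 0.592, -0.002]
wrist_force: [-16.2, -7.0, 34.2]
width: 0.305
grip_force: 89.1
```

```bash
python3 fit.py | tail -1; python3 ax.py | grep -v pred| egrep "^\[|coupler|nipple"
```

```text
cur 3 3 3 3 3 3 3 4 3 3 3 2 1 21 66 84 82 81 82 83 69 32 6 31 68 83 82 81 81 81 81 81 81 81 81 81 81 82 81 81 82 82 81 81 81 82 81 82 81 81 82 82 82 82 82 81 82 82 82 82 82 82 82 83 82 82 83 82 82 83 83 83 83 83 83 83 83 83 83 84 84 84 84 84 85 86 70 32 8 7 20 64 87 86 85 87 73 36 7 4 10 65 101 103 102 102 102 101 101 102 105 110 84 20 3 5 6 7 6 6 6 6 6 6 5 5 4 5 4 3 3 3 3 3 2
[0.5232 0.1448 0.1583] [-16.4196  -6.6363  35.1423] [-1.1485  2.4742 -0.0194] 16.7
w coupler_center []
w coupler_mouth [([256.6, 147.7], 0.84)]
w nipple_tip []
w nipple [([262.3, 140.5], 0.61)]
s coupler_center []
s coupler_mouth [([207.9, 279.5], 0.69)]
s nipple_tip [([206.6, 276.8], 0.62)]
s nipple [([204.4, 284.0], 0.52), ([208.4, 275.4], 0.42)]
```

```bash
python3 - <<'E'
from h import *
w=shot('wrist');sd=shot('side')
u=np.array([-.4618*np.cos(.38),-.4618*np.sin(.38),.887]);o=np.array([.552,.1562,.1173])-.03*u
m=tri((w,(256.6,147.7)),(sd,(207.9,280.0)));print(m,(m[0]-o)@u)
for d in(0,5,10): print(d,proj(w,o+u*(.014-d/1e3)),proj(sd,o+u*(.014-d/1e3)))
for n,p,(a,b,c,e) in(('w',w,(215,90,300,175)),('s',sd,(180,250,235,310))):
    h=cv2.cvtColor(p['image'],cv2.COLOR_RGB2HSV)[b:e,a:c]; k=((h[...,0]<6)|(h[...,0]>174))&(h[...,1]>170)&(h[...,2]>80)
    y,x=np.nonzero(k); print(n,len(x),x.min()+a,x.max()+a,y.min()+b,y.max()+b)
    G=h[...,0]; 
im=w['image'][112:160,250:266:5]; print(im.tolist() if 0 else [tuple(int(v) for v in w['image'][r,258]) for r in range(100,165,2)])
E
```

```text
(array([0.5603, 0.1601, 0.1007]), [0.001819073064580053, 0.0018190730645801004]) 0.011058940248036282
0 [258.1325 152.9174] [207.8009 279.3413]
5 [258.1171 148.8023] [206.8366 280.8465]
10 [258.1023 144.8095] [205.879  282.3414]
w 176 238 278 124 145
s 16 198 208 279 290
[(60, 97, 78), (59, 98, 77), (62, 100, 81), (62, 101, 81), (53, 83, 67), (47, 73, 58), (46, 71, 58), (47, 72, 58), (49, 72, 58), (48, 71, 57), (48, 72, 59), (67, 58, 48), (101, 34, 31), (97, 35, 31), (96, 41, 37), (96, 97, 100), (95, 95, 97), (97, 96, 98), (98, 97, 99), (97, 95, 98), (97, 96, 99), (96, 94, 97), (96, 95, 97), (97, 96, 98), (97, 95, 97), (98, 96, 98), (103, 101, 101), (114, 116, 111), (121, 122, 118), (120, 121, 116), (120, 122, 117), (117, 118, 113), (117, 119, 113)]
```

step_arm:
  series: [0,0,0,0,-0.001,0,-0.002,0,-0.0017,0,-0.0035,0,-0.0017,0,-0.0035,0]

```text
time: 17.8
tool_pos: [0.5222, 0.1444, 0.1584]
tcp_rot: [-3.085, -0.592, 0.001]
wrist_force: [-6.1, -3.5, 17.6]
width: 0.297
grip_force: 87.8
```

```bash
python3 - <<'E'
from h import *
w=shot('wrist')
u=np.array([-.4618*np.cos(.38),-.4618*np.sin(.38),.887]);p=np.array([.887*np.cos(.38),.887*np.sin(.38),.4618]);o=np.array([.552,.1562,.1173])-.03*u
for d in(0,4,7,8.5,10):
    m=o+u*(.014-d/1e3);y=np.array([-np.sin(.38),np.cos(.38),0])
    print(d,'nose rim',proj(w,m+p*.015),'collar rim',proj(w,m+p*.016),proj(w,m-u*.004+p*.016),'sides',proj(w,m+y*.016),proj(w,m-y*.016),'flange edge',proj(w,m+u*.051+p*.022))
i=w['image']
print([tuple(int(v) for v in i[r,258]) for r in range(114,134)])
g=i.astype(int); print(np.round([(r,np.nonzero((g[r,220:300,0]>1.8*g[r,220:300,1])&(g[r,220:300,0]>70))[0][[0,-1]]+220) if ((g[r,220:300,0]>1.8*g[r,220:300,1])&(g[r,220:300,0]>70)).any() else (r,0) for r in range(118,152,3)][0:0]))
for r in range(120,152,2):
    k=np.nonzero((g[r,225:295,0]>1.8*g[r,225:295,1])&(g[r,225:295,0]>70))[0]
    print(r,(k.min()+225,k.max()+225,len(k)) if len(k) else None)
E
```

```text
0 nose rim [258.244  134.2096] collar rim [258.2475 132.9977] [258.2336 129.7812] sides [236.3732 151.4937] [280.0165 151.4861] flange edge [258.4953 174.9652]
4 nose rim [258.2301 130.988 ] collar rim [258.2336 129.7812] [258.2199 126.6456] sides [236.625  148.2102] [279.7394 148.2022] flange edge [258.4744 170.3812]
7 nose rim [258.2199 128.625 ] collar rim [258.2233 127.4221] [258.2099 124.3452] sides [236.8098 145.7994] [279.5359 145.791 ] flange edge [258.4591 167.0359]
8.5 nose rim [258.2148 127.4601] collar rim [258.2182 126.2592] [258.205  123.2111] sides [236.901  144.6102] [279.4355 144.6016] flange edge [258.4516 165.392 ]
10 nose rim [258.2099 126.3061] collar rim [258.2132 125.1072] [258.2001 122.0874] sides [236.9914 143.4316] [279.3361 143.4228] flange edge [258.4442 163.7669]
[(48, 73, 58), (48, 71, 58), (48, 72, 58), (48, 70, 58), (48, 71, 57), (48, 72, 59), (48, 71, 58), (80, 55, 46), (102, 35, 30), (104, 34, 30), (102, 37, 31), (96, 36, 32), (96, 32, 29), (98, 47, 42), (97, 79, 80), (97, 97, 100), (97, 96, 99), (97, 96, 98), (98, 96, 99), (96, 95, 97)]
[]
120 None
122 (np.int64(254), np.int64(262), 9)
124 (np.int64(248), np.int64(269), 22)
126 (np.int64(246), np.int64(271), 26)
128 (np.int64(243), np.int64(274), 19)
130 (np.int64(241), np.int64(275), 14)
132 (np.int64(240), np.int64(276), 9)
134 (np.int64(239), np.int64(278), 9)
136 (np.int64(239), np.int64(278), 6)
138 (np.int64(238), np.int64(278), 5)
140 (np.int64(238), np.int64(278), 3)
142 (np.int64(277), np.int64(278), 2)
144 (np.int64(277), np.int64(278), 2)
146 None
148 None
150 None
```

step_arm:
  series: [-0.0009,0,-0.0018,0,-0.0018,0,-0.0035,0,-0.0023,0,-0.0044,0,-0.0023,0,-0.0044,0,-0.0023,0,-0.0044,0]

```text
time: 18.48
tool_pos: [0.5205, 0.1438, 0.1609]
tcp_rot: [-3.085, -0.591, -0.0]
wrist_force: [-1.1, -2.0, 9.1]
width: 0.298
grip_force: 88.0
```

```bash
python3 ax.py | head -1; python3 - <<'E'
from h import *
i=shot('wrist')['image'];print([tuple(int(v) for v in i[r,258]) for r in range(116,138)])
E
```

```text
[0.5205 0.1438 0.1609] [-1.1075 -2.0391  9.1376] [-0.4467 -0.1089 -0.0823] 18.475
[(48, 71, 57), (47, 69, 56), (47, 70, 56), (61, 74, 55), (91, 67, 45), (103, 42, 31), (99, 33, 29), (100, 36, 33), (97, 35, 30), (96, 34, 29), (97, 38, 34), (97, 75, 76), (97, 98, 100), (97, 98, 100), (97, 96, 98), (98, 97, 99), (97, 95, 98), (98, 95, 98), (97, 96, 99), (96, 94, 97), (98, 97, 98), (98, 96, 98)]
```

step_arm:
  series: [0.0009,0,0.0018,0,0.0016,0,0.0032,0,0.0023,0,0.0044,0,0.0023,0,0.0044,0,0.0023,0,0.0044,0,0.0023,0,0.0044,0]

```text
time: 19.77
tool_pos: [0.5222, 0.1445, 0.1584]
tcp_rot: [-3.085, -0.592, 0.001]
wrist_force: [-6.6, -4.2, 17.6]
width: 0.303
grip_force: 88.8
```

```bash
python3 - <<'E'
from h import *
s=monitor.read_state();print(s['tool_pos'],s['wrist_force'],s['grip_force'],s['time'])
i=shot('wrist')['image'];print([tuple(int(v) for v in i[r,258]) for r in range(116,132)])
f=s['wrist_force']
if f[2]>11 and s['tool_pos'][2]<.1595: print(job.finish_job())
E
```

```text
[0.5222 0.1445 0.1584] [-6.6043 -4.2217 17.6103] 88.82501631975174 19.775
[(48, 71, 58), (49, 71, 58), (49, 71, 58), (46, 70, 58), (48, 70, 57), (81, 56, 46), (102, 35, 29), (104, 35, 30), (100, 35, 30), (97, 36, 32), (96, 34, 30), (96, 43, 39), (97, 79, 80), (97, 97, 100), (96, 96, 99), (97, 95, 98)]
the job is handed in; nothing more can be done
None
```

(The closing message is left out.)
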